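# Make up two shoe-repair kits

### The arm

A 7-joint arm with a two-finger parallel gripper is mounted at the origin on the work surface. World frame = base frame: x ahead of the robot, y to its left, z up, the work surface at z = 0. Lengths are in mm, angles in rad, forces in N, time in s.
With the tool pointing down it reaches from about 425 to 1025 mm from the base axis. Payload 3.6 kg.
Tool frame: the origin (TCP) lies at the very end of the fingers, on their centre line; the grasp point (between the pads) lies env.pinch_z behind it (env.pinch_z is the distance from the TCP to the grasp point, in mm); z points along the fingers, y is the line along which they close (so a half turn about z gives the same grasp; the last joint's range is limited). The gripper opens to 85 mm and grips with 20 to 120 N. Pads are 22 mm wide; open, the fingers measure 114 mm over their backs; the gripper's body (76 mm by 85 mm) begins 54 mm behind the grasp point. The pads swing forward as they close: fully open they stand 13 mm farther back than shut.
Start: joints at [-1.399, 0.591, 0.048, 1.609, -0.033, 0.943, -0.034], TCP at [189.739, 699.735, 231.302] pointing down, gripper open.
Joint ranges: [-2.69, 2.69], [-0.47, 2.24], [-1.27, 1.36], [0.19, 2.51], [-1.53, 4.68], [0.08, 2.07], [-3.09, 3.09]. Speed limits (rad/s): [2.57, 2.57, 3.14, 3.14, 3.14, 3.14, 3.14].

### API

Orientations are given as a rotation vector (axis times angle).
In Python, from station import sensors, viewer, ticket, env gives the robot as it stands. The module is installed in compiled form; this text tells all that it offers.
- The arm moves only by the shell command python3 -m inch 'ROWS' [FORCE]. ROWS is a JSON list that holds a single list of rows (three levels of brackets), with 1 to 8 rows, each of 7 numbers: the opening from 0.0 (shut) to 1.0 (fully open), then dx, dy, dz in units of 100 mm, then a rotation vector rx, ry, rz in rad; each row is the pose to reach, as a shift and turn from the pose commanded when the command began, along the tool's axes at that moment; what a row does not reach only later rows make up. A row lasts 1/8 s, in which the tool goes at most 62.5 mm and 0.188 rad, less where a joint would pass 70% of its speed; a pose out of reach is approached as far as the arm can. The fingers move at their own pace and stop on an object; FORCE is the grip in N (left out, the last holds). Time passes only in rows, so rows that do not move let the fingers close. It prints the time, the measured TCP pose, the force, the opening and the grip force at its end. Input that does not fit is refused with a message, and nothing moves.
- sensors.observe(): the state, without advancing time (a new reading comes with each control period).
- viewer.grab_frame(name): name is "scene" or "top" or "wrist"; returns (picture, depth): 480x640x3 uint8, red, green, blue; 480x640 float32, mm along the optical axis (not along the pixel's ray), 0 where there is no reading.
- viewer.camera_info(name): a dict with "camera_matrix" (3x3 intrinsics, pixels), "k1" (the pictures are not rectified: a ray, as slopes to the right and down, at radius r is drawn at 1 + k1 r^2 times it, then the intrinsics apply), "R" (3x3) and "t" (3): a world point X has camera coordinates R X + t; the wrist camera has in their place "T_tool_cam" (4x4, takes a point from camera to tool coordinates, whose origin is the TCP and whose axes are the flange's). Camera axes: x right, y down, z forward; pixel columns grow to the right and rows downward; lengths in mm; the calibration is good to about 2 mm. A picture is of the moment at which its call begins: read the wrist's pose just before it. camera_info takes no time and is no camera call.
- ticket.hand_in(): hands the job in; it is judged then, once.
The state is a dict: "t": time; "joints": joint angles; "qvel": joint speeds; "joint_torque": joint torques, N m; "ee_pos": TCP position; "tcp_rot": TCP orientation; "contact_force": force on the tool from outside, world axes, zero at the start; "ft_torque": the same for the moment, N m; "gripper_width": opening from 0.0 (shut) to 1.0 (fully open); "finger_force": force on a finger pad.
Only numpy, scipy, OpenCV 4.12 (cv2) and the standard library are available. Lean on these libraries where they do the work, as an engineer would, in place of code of your own. Each camera call takes 0.05 s, during which the arm holds its last target. There are 200 camera calls.

### The job

Make up two repair kits from the stock on the bench. The boot kit goes in the long tray with three compartments: the biggest heel block, the flat round wax tin and the brush; the shoe kit goes in the short tray with two compartments: the smallest heel block and the little dye bottle. Put one thing in each compartment, in any order, standing on the compartment floor the same way up as it stood on the bench, and leave the middle-sized heel block where it is.

Things in the scene. Friction and masses are not known exactly. Their poses are not given: they have to be found in the camera images.
- long_tray: open blue plastic tray fixed to the bench, three equal compartments side by side along its own y: outside 130 mm (own x) by 275 mm (own y), 20 mm high, walls, partitions and floor 5 mm thick. Each compartment is 120 mm (x) by 85 mm (y) inside, 15 mm deep, floor 5 mm above the bench; centres at y = -90, 0 and +90 mm, x = 0. Origin: centre of the underside; z up. Takes the boot kit.
- short_tray: open blue plastic tray fixed to the bench, two equal compartments side by side along its own y: outside 130 mm (own x) by 185 mm (own y), 20 mm high, walls, partitions and floor 5 mm thick. Each compartment is 120 mm (x) by 85 mm (y) inside, 15 mm deep, floor 5 mm above the bench; centres at y = -45 and +45 mm, x = 0. Origin: centre of the underside; z up. Takes the shoe kit.
- big_heel: stacked-leather heel block with black rubber top and tiny brass nails, D-shaped seen from above: 52 mm across between its flat parallel sides (own x), 60 mm long (own y, the rounded end at +y), 30 mm high; loose, lying flat. Origin: centre of its underside, halfway along width and length; z up. The biggest of three such heels; boot kit.
- middle_heel: stacked-leather heel block with black rubber top and tiny brass nails, D-shaped seen from above: 40 mm across between its flat parallel sides (own x), 47 mm long (own y, the rounded end at +y), 30 mm high; loose, lying flat. Origin: centre of its underside, halfway along width and length; z up. The middle-sized of three; not wanted, stays where it is.
- small_heel: stacked-leather heel block with black rubber top and tiny brass nails, D-shaped seen from above: 28 mm across between its flat parallel sides (own x), 34 mm long (own y, the rounded end at +y), 30 mm high; loose, lying flat. Origin: centre of its underside, halfway along width and length; z up. The smallest of three; shoe kit.
- wax_tin: flat round bare-steel tin, closed and plain: lower part 54 mm, lid 56 mm in diameter, 24 mm high; loose, lying flat lid up. Origin: centre of its underside; z up. Boot kit.
- brush: small shoe brush, bristles down: light wooden back 84 mm long (own x), 32 mm wide (own y), over the upper 18 mm of its height; stiff black bristle block 78 x 26 mm below; 34 mm high in all; loose. Origin: centre of its underside; z up. Boot kit.
- dye_bottle: small amber glass bottle with black cap, standing: body 36 mm in diameter from 5 to 33 mm up, rounding in to a cap about 18 mm wide at the top, 62 mm high in all; closed, loose. Origin: centre of its underside; z up. Shoe kit.

How it is judged (in metres and radians):
At the end, for the whole second after the job is handed in: Each kit thing stands in its own compartment of its own tray: origin inside the compartment, underside 1 to 10 mm above the tray's underside, tilted under 0.15 rad, slower than 0.02 m/s (x of big_heel in the frame of long_tray between -0.06 and 0.06 m and z of big_heel in the frame of long_tray between 0.001 and 0.01 m and angle between each of big_heel, wax_tin, brush, small_heel, dye_bottle's own z axis and vertical below 0.15 rad and linear speed of each of big_heel, wax_tin, brush, small_heel, dye_bottle below 0.02 m/s and x of wax_tin in the frame of long_tray between -0.06 and 0.06 m and z of wax_tin in the frame of long_tray between 0.001 and 0.01 m and x of brush in the frame of long_tray between -0.06 and 0.06 m and z of brush in the frame of long_tray between 0.001 and 0.01 m and ((y of big_heel in the frame of long_tray between -0.135 and -0.045 m and y of wax_tin in the frame of long_tray between -0.045 and 0.045 m and y of brush in the frame of long_tray between 0.045 and 0.135 m) or (y of big_heel in the frame of long_tray between -0.135 and -0.045 m and y of wax_tin in the frame of long_tray between 0.045 and 0.135 m and y of brush in the frame of long_tray between -0.045 and 0.045 m) or (y of big_heel in the frame of long_tray between -0.045 and 0.045 m and y of wax_tin in the frame of long_tray between -0.135 and -0.045 m and y of brush in the frame of long_tray between 0.045 and 0.135 m) or (y of big_heel in the frame of long_tray between -0.045 and 0.045 m and y of wax_tin in the frame of long_tray between 0.045 and 0.135 m and y of brush in the frame of long_tray between -0.135 and -0.045 m) or (y of big_heel in the frame of long_tray between 0.045 and 0.135 m and y of wax_tin in the frame of long_tray between -0.135 and -0.045 m and y of brush in the frame of long_tray between -0.045 and 0.045 m) or (y of big_heel in the frame of long_tray between 0.045 and 0.135 m and y of wax_tin in the frame of long_tray between -0.045 and 0.045 m and y of brush in the frame of long_tray between -0.135 and -0.045 m)) and x of small_heel in the frame of short_tray between -0.06 and 0.06 m and z of small_heel in the frame of short_tray between 0.001 and 0.01 m and x of dye_bottle in the frame of short_tray between -0.06 and 0.06 m and z of dye_bottle in the frame of short_tray between 0.001 and 0.01 m and ((y of small_heel in the frame of short_tray between -0.09 and 0 m and y of dye_bottle in the frame of short_tray between 0 and 0.09 m) or (y of small_heel in the frame of short_tray between 0 and 0.09 m and y of dye_bottle in the frame of short_tray between -0.09 and 0 m))); the robot touches nothing.
It fails at once if the middle-sized heel block is moved more than 20 mm (distance of middle_heel from where it was at the start of the episode above 0.02 m).
It also fails if it takes over 118 s, if anything falls off the work surface, if the arm or the gripper's body presses on something with over 40 N, if the wrist force passes 120 N, or if a joint passes its speed limit or range.

## Working session

There is one attempt and no reset: what is moved stays moved. The work goes in short steps, Python scripts to look and compute and a shell command to move; the robot and the scene stay as the last step left them, time stands still between calls to the robot, and variables do not carry over. Pictures are saved under pics/ and viewed, at most 14 in all, crops included, and the job is handed in when it is done.

```bash
mkdir -p pics; python3 - <<'E'
from station import sensors, viewer, env
import cv2,numpy as np
s=sensors.observe();print(s);print(env.pinch_z)
for n in("top","scene"):
    im,d=viewer.grab_frame(n);cv2.imwrite(f"pics/{n}0.png",im[:,:,::-1]);np.save(f"pics/{n}0d.npy",d)
    print(viewer.camera_info(n))
print(viewer.camera_info("wrist"))
E
```

```text
{'t': 0.0, 'joints': array([-1.39950388,  0.59211779,  0.04827768,  1.60982537, -0.03328071,
        0.94269807, -0.03368221]), 'qvel': array([ 0.00038615, -0.00064674,  0.00023921, -0.00017212, -0.001489  ,
        0.001106  , -0.00127096]), 'joint_torque': array([ 1.93205095e-03, -5.48700213e+01,  1.54592369e+00, -1.98124552e+01,
        9.05259687e-03,  8.67485156e-03,  1.69849223e-06]), 'ee_pos': array([189.50705055, 698.93767826, 230.14019158]), 'tcp_rot': array([-0.41449932, -3.11395774,  0.00351588]), 'contact_force': array([-0.4193862 , -0.12518827, -0.2468684 ]), 'ft_torque': array([ 0.05055611,  0.0387991 , -0.00742556]), 'finger_force': 0.0, 'gripper_width': 1.0012544523845277}
18.700000000000003
{'camera_matrix': array([[607.45833936,   0.        , 313.78786651],
       [  0.        , 607.45833936, 232.9284723 ],
       [  0.        ,   0.        ,   1.        ]]), 'k1': 0.0601844973049613, 'R': array([[-4.14259338e-04, -9.99994777e-01,  3.20530710e-03],
       [-9.86962477e-01, -1.07037859e-04, -1.60950482e-01],
       [ 1.60949984e-01, -3.23019308e-03, -9.86957278e-01]]
[... 328 characters left out ...]
89241,  0.18065792, -0.68178756],
       [-0.65817155, -0.17803894, -0.73151373]]), 't': array([ 131.73228779, -334.0629109 , 1420.36123682])}
{'camera_matrix': array([[333.122845  ,   0.        , 320.56499784],
       [  0.        , 333.122845  , 239.84999638],
       [  0.        ,   0.        ,   1.        ]]), 'k1': -0.042809420136480716, 'T_tool_cam': array([[-7.06782683e-04, -9.62884566e-01, -2.69912602e-01,
         6.72920014e+01],
       [ 9.99999675e-01, -5.76166890e-04, -5.63146171e-04,
        -1.92980984e+00],
       [ 3.86730052e-04, -2.69912913e-01,  9.62884661e-01,
        -1.43471268e+02],
       [ 0.00000000e+00,  0.00000000e+00,  0.00000000e+00,
         1.00000000e+00]])}
```

View pics/top0.png

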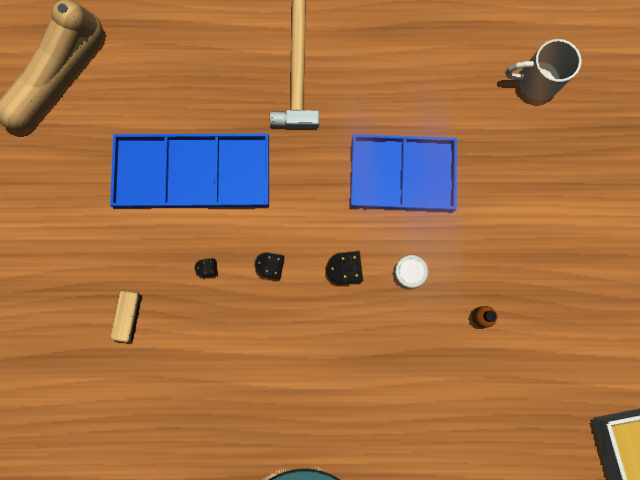

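View pics/scene0.png

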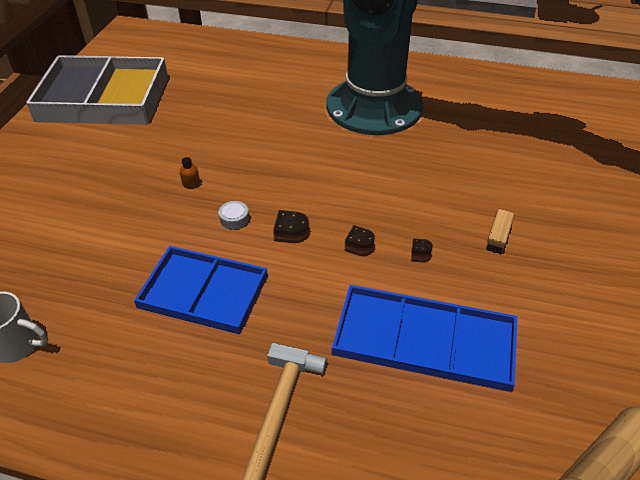

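Top view: long tray at (190,171), short tray at (404,173), small heel (206,268), middle (269,266), big (345,268), tin (411,271), bottle (484,317), brush (125,317). The scene view shows the same objects from the front, with the hammer at (290,360) just beyond the trays.

```bash
cat > h.py <<'E'
import numpy as np,cv2
from scipy.spatial.transform import Rotation as Ro
from station import sensors,viewer,env
def slopes(ci,uv):
    D=np.array([ci["k1"],0,0,0,0.]);return cv2.undistortPoints(np.float64(uv).reshape(-1,1,2),ci["camera_matrix"],D).reshape(-1,2)
def pose(name,ci,s=None):
    if name!="wrist": return ci["R"].T,-ci["R"].T@ci["t"]
    T=ci["T_tool_cam"];R=Ro.from_rotvec(s["tcp_rot"]).as_matrix()
    return R@T[:3,:3],R@T[:3,3]+s["ee_pos"]
def onplane(name,uv,z,s=None):
    ci=viewer.camera_info(name);R,c=pose(name,ci,s)
    d=np.c_[slopes(ci,uv),np.ones(len(slopes(ci,uv)))]@R.T
    return c+d*((z-c[2])/d[:,2])[:,None]
def cloud(name,dep,s=None):
    ci=viewer.camera_info(name);R,c=pose(name,ci,s)
    v,u=np.mgrid[:480,:640];sl=slopes(ci,np.c_[u.ravel(),v.ravel()])
    return (c+(np.c_[sl,np.ones(len(sl))]*dep.reshape(-1,1))@R.T).reshape(480,640,3)
def togo(x,y,z,yaw):
    """shift & turn in tool axes; yaw = world angle of closing axis (mod pi), pointing down"""
    s=sensors.observe();R=Ro.from_rotvec(s["tcp_rot"]);a=R.as_matrix()
    c=np.arctan2(a[1,1],a[0,1]);dz=(yaw-c+np.pi/2)%np.pi-np.pi/2
    ny=c+dz;t=np.array([[np.sin(ny),np.cos(ny),0],[-np.cos(ny),np.sin(ny),0],[0,0,-1]])  # cols x,y,z
    print("move",(R.inv().apply(np.array([x,y,z])-s["ee_pos"])).round(1),"rot",(R.inv()*Ro.from_matrix(t)).as_rotvec().round(3),"t",round(s["t"],2),"j7",s["joints"][6].round(2))
E
python3 - <<'E'
from h import *
s=sensors.observe();print(Ro.from_rotvec(s["tcp_rot"]).as_matrix().round(2))
im=cv2.imread("pics/top0.png");d=np.load("pics/top0d.npy");P=cloud("top",d)
print("bench z",np.percentile(P[300:450,150:450,2],[5,50,95]))
box=dict(small=(190,250,225,285),mid=(245,245,295,290),big=(318,240,372,295),tin=(390,248,435,298),bottle=(462,298,505,335),brush=(100,280,150,352),hammer=(265,0,325,133))
H=dict(small=30,mid=30,big=30,tin=24,bottle=33,brush=34,hammer=25)
for n,(a,b,c,e) in box.items():
    m=np.zeros((480,640),bool);m[b:e,a:c]=1
    m&=(P[:,:,2]>H[n]-6)
    if n=="bottle": m&=(P[:,:,2]>50)
    q=P[m];r=cv2.minAreaRect(np.float32(q[:,:2]));k=cv2.minEnclosingCircle(np.float32(q[:,:2]))
    print(n,m.sum(),"zmax",q[:,2].max().round(1),"rect",np.round(r[0]),np.round(r[1]),round(r[2],1),"circ",np.round(k[0]),round(k[1]))
hsv=cv2.cvtColor(im,cv2.COLOR_BGR2HSV);m=cv2.inRange(hsv,(100,120,60),(130,255,255))
for c in cv2.findContours(m,cv2.RETR_EXTERNAL,cv2.CHAIN_APPROX_NONE)[0]:
    if cv2.contourArea(c)>3000:
        q=onplane("top",c.reshape(-1,2),20);r=cv2.minAreaRect(np.float32(q[:,:2]));print("tray",np.round(r[0],1),np.round(r[1]),r[2],np.round(cv2.boxPoints(r)))
ci=viewer.camera_info("wrist")
cv2.imwrite("pics/topcrop.png",cv2.resize(im[235:350,100:500],None,fx=2,fy=2))
E
```

```text
[[-0.97  0.26 -0.  ]
 [ 0.26  0.97 -0.  ]
 [-0.   -0.   -1.  ]]
bench z [-2.7791928   0.42433072  3.70017309]
small 325 zmax 1066.2 rect [399.  83.] [230.  36.] 63.4 circ [391.  87.] 116
mid 603 zmax 1066.2 rect [408.  23.] [160.  51.] 42.3 circ [399.  33.] 81
big 982 zmax 1066.2 rect [399. -60.] [ 65. 153.] 77.9 circ [401. -52.] 80
tin 883 zmax 1066.2 rect [ 381. -117.] [ 57. 226.] 39.4 circ [ 389. -110.] 114
bottle 121 zmax 1066.2 rect [ 349. -161.] [ 17. 300.] 3.6 circ [ 346. -161.] 150
brush 973 zmax 1066.2 rect [335. 156.] [332.  83.] 80.2 circ [343. 155.] 168
hammer 1947 zmax 1066.2 rect [635.  21.] [ 86. 606.] 89.8 circ [635.   6.] 304
tray [ 612.9 -174.2] [185. 131.] 87.95575714111328 [[ 544. -264.]
 [ 675. -269.]
 [ 682.  -84.]
 [ 551.  -79.]]
tray [615.6 203.4] [131. 276.] 0.3697925806045532 [[549. 341.]
 [551.  65.]
 [682.  66.]
 [680. 342.]]
```

View pics/topcrop.png

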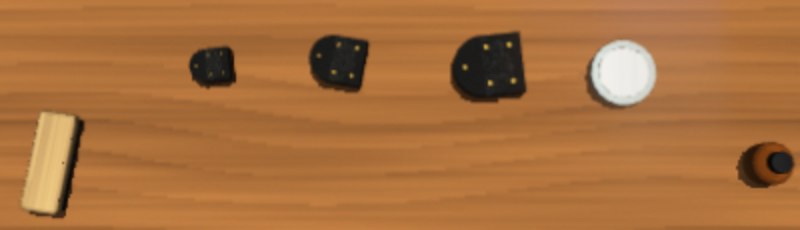

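The crop shows three black D-shaped heels with rounded ends to the left (+y), the tin at crop (623,73), the bottle at (772,163) and the brush at (52,163). I'll filter out the zero-depth pixels and refit.

```bash
python3 - <<'E'
from h import *
d=np.load("pics/top0d.npy");P=cloud("top",d);d2=np.load("pics/scene0d.npy");P2=cloud("scene",d2)
box=dict(small=(190,250,225,285),mid=(245,245,295,290),big=(318,240,372,295),tin=(390,248,435,298),bottle=(462,298,505,335),brush=(100,280,150,352),hammer=(265,0,325,133))
H=dict(small=30,mid=30,big=30,tin=24,bottle=60,brush=34,hammer=25)
for n,(a,b,c,e) in box.items():
    m=np.zeros((480,640),np.uint8);m[b:e,a:c]=1
    m&=((P[:,:,2]>H[n]-9)&(P[:,:,2]<80)&(d>0))
    m=cv2.morphologyEx(m,cv2.MORPH_OPEN,np.ones((2,2)))>0
    q=P[m];r=cv2.minAreaRect(np.float32(q[:,:2]))
    print(n,m.sum(),"z",np.percentile(q[:,2],[10,50,99]).round(1),"rect",np.round(r[0],1),np.round(r[1]),round(r[2],1),"mean",q.mean(0).round(1))
    # scene cross-check
    k=(np.linalg.norm(P2[:,:,:2]-r[0],axis=2)<60)&(P2[:,:,2]>H[n]-9)&(P2[:,:,2]<80)&(d2>0)
    if n!="hammer": r=cv2.minAreaRect(np.float32(P2[k][:,:2]));print("   scene",np.round(r[0],1),np.round(r[1]),round(r[2],1))
    if n in("big","small","mid"):
        im=cv2.imread("pics/top0.png")[b:e,a:c];g=(im.max(2)<60).astype(np.uint8)
        cs=max(cv2.findContours(g,cv2.RETR_EXTERNAL,cv2.CHAIN_APPROX_NONE)[0],key=cv2.contourArea)
        q=onplane("top",cs.reshape(-1,2)+[a,b],30);r=cv2.minAreaRect(np.float32(q[:,:2]));print("  dark",np.round(r[0],1),np.round(r[1]),round(r[2],1))
E
```

```text
small 332 z [22.3 30.3 34.5] rect [398.6  81.9] [228.  37.] 63.6 mean [439.7 168.2  31.6]
   scene [440.3  62.5] [48. 30.] 80.0
  dark [439.1 169.2] [32. 36.] 7.8
mid 594 z [ 26.6  30.3 107.6] rect [395.   39.6] [155.  52.] 20.3 mean [444.2  59.5  39.3]
   scene [440.7  59.8] [43. 34.] 82.4
  dark [444.3  62.5] [47. 42.] 80.5
big 969 z [27.2 30.2 35.1] rect [399.7 -62.2] [ 67. 156.] 76.9 mean [439.6 -69.6  35.3]
   scene [437.4 -69.1] [45. 61.] 4.9
  dark [438.8 -65.6] [54. 60.] 5.8
tin 878 z [21.4 24.4 28.8] rect [ 402.2 -107.9] [ 57. 232.] 22.4 mean [ 433.1 -183.7   26.8]
   scene [ 437.8 -107.9] [ 45. 112.] 1.8
bottle 110 z [42.9 61.9 65.8] rect [ 355.3 -311.7] [36. 16.] 76.6 mean [ 356.9 -303.9   58.7]
   scene [ 361.4 -303.3] [21. 19.] 70.1
brush 973 z [28.9 34.  39.1] rect [332.8 157.3] [334.  85.] 80.3 mean [357.5 297.9  40.1]
   scene [0. 0.] [0. 0.] 0.0
hammer 2116 z [17.4 23.8 29.9] rect [642.   20.6] [ 86. 618.] 88.0 mean [789.9  14.   26.4]
```

```bash
python3 - <<'E'
from h import *
im=cv2.imread("pics/top0.png");hsv=cv2.cvtColor(im,cv2.COLOR_BGR2HSV)
d=np.load("pics/top0d.npy");P=cloud("top",d)
for n,(a,b,c,e),h,lo in(("tin",(390,248,435,298),24,15),("brush",(100,280,150,352),34,22),("bottle",(462,298,505,335),62,52)):
    m=np.zeros((480,640),np.uint8);m[b:e,a:c]=1
    m&=((P[:,:,2]>lo)&(P[:,:,2]<75)&(d>0))
    m=cv2.morphologyEx(m,cv2.MORPH_OPEN,np.ones((3,3)))
    cs=max(cv2.findContours(m,cv2.RETR_EXTERNAL,cv2.CHAIN_APPROX_NONE)[0],key=cv2.contourArea)
    q=onplane("top",cs.reshape(-1,2),h);r=cv2.minAreaRect(np.float32(q[:,:2]))
    print(n,np.round(r[0],1),np.round(r[1]),round(r[2],1))
togo(356,298,200,np.pi/2)
E
```

```text
tin [ 435.4 -182.3] [55. 55.] 0.0
brush [359.7 300.9] [34. 83.] 81.3
bottle [ 358.2 -301.5] [18. 16.] 87.1Traceback (most recent call last):
  File "<stdin>", line 11, in <module>
  File "h.py", line 23, in togo
    print("move",(R.inv().apply(np.array([x,y,z])-s["ee_pos"])).round(1),"rot",(R.inv()*Ro.from_matrix(t)).as_rotvec().round(3),"t",round(s["t"],2),"j7",s["joints"][6].round(2))
                                                                                        ~~~~~~~~~~~~~~^^^
  File "scipy/spatial/transform/_rotation.pyx", line 1143, in scipy.spatial.transform._rotation.Rotation.from_matrix
ValueError: Non-positive determinant (left-handed or null coordinate frame) in rotation matrix 0: [[ 1.000000e+00  6.123234e-17  0.000000e+00]
 [-6.123234e-17  1.000000e+00  0.000000e+00]
 [ 0.000000e+00  0.000000e+00 -1.000000e+00]].
```

```bash
sed -i 's/\[np.sin(ny),np.cos(ny),0\],\[-np.cos(ny),np.sin(ny),0\]/[-np.sin(ny),np.cos(ny),0],[np.cos(ny),np.sin(ny),0]/' h.py; python3 - <<'E'
from h import *
togo(359.7,300.9,150,np.radians(81.3))
E
```

```text
move [-268.4 -339.5   81. ] rot [-0.002  0.    -0.113] t 0.1 j7 -0.03
```

Units first: shifts go in units of 100 mm. So 81 mm is 0.81, -339.5 mm is -3.395.

```bash
python3 -m inch '[[[1,-1.34,-1.7,0.2,0,0,-0.113],[1,-2.684,-3.395,0.81,0,0,-0.113],[1,-2.684,-3.395,0.81,0,0,-0.113],[1,-2.684,-3.395,0.81,0,0,-0.113],[1,-2.684,-3.395,0.81,0,0,-0.113],[1,-2.684,-3.395,0.81,0,0,-0.113],[1,-2.684,-3.395,0.81,0,0,-0.113],[1,-2.684,-3.395,0.81,0,0,-0.113]]]'; python3 -m inch '[[[1,0,0,0,0,0,0],[1,0,0,0,0,0,0]]]'; python3 - <<'E'
from h import *
s=sensors.observe();print(s["joints"].round(2),s["contact_force"])
im,d=viewer.grab_frame("wrist");cv2.imwrite("pics/w1.png",im[:,:,::-1])
togo(359.7,300.9,4,np.radians(81.3))
P=cloud("wrist",d,s);m=((P[:,:,2]>22)&(P[:,:,2]<50)&(d>0)&(np.abs(P[:,:,1]-300)<70)&(np.abs(P[:,:,0]-360)<60)).astype(np.uint8)
m=cv2.morphologyEx(m,cv2.MORPH_OPEN,np.ones((5,5)));cs=max(cv2.findContours(m,cv2.RETR_EXTERNAL,cv2.CHAIN_APPROX_NONE)[0],key=cv2.contourArea)
r=cv2.minAreaRect(np.float32(onplane("wrist",cs.reshape(-1,2),34,s)[:,:2]));print(r)
E
```

```text
t: 1.1
ee_pos: [360.7, 295.3, 149.2]
tcp_rot: [-0.253, -3.129, 0.009]
contact_force: [-0.1, 0.9, 0.6]
gripper_width: 0.997
finger_force: 0.0
t: 1.35
ee_pos: [359.6, 303.8, 150.6]
tcp_rot: [0.234, 3.132, 0.002]
contact_force: [0.4, 0.3, 0.2]
gripper_width: 1.002
finger_force: 0.0
[-0.81  0.41  0.01  2.24 -0.01  0.5   0.64] [0.40595197 0.2661175  0.24941424]
move [ -0.6  -3.1 146.6] rot [0.001 0.    0.003] t 1.4 j7 0.64
((359.66656494140625, 300.2515563964844), (31.528718948364258, 83.39420318603516), 81.54437255859375)
```

View pics/w1.png

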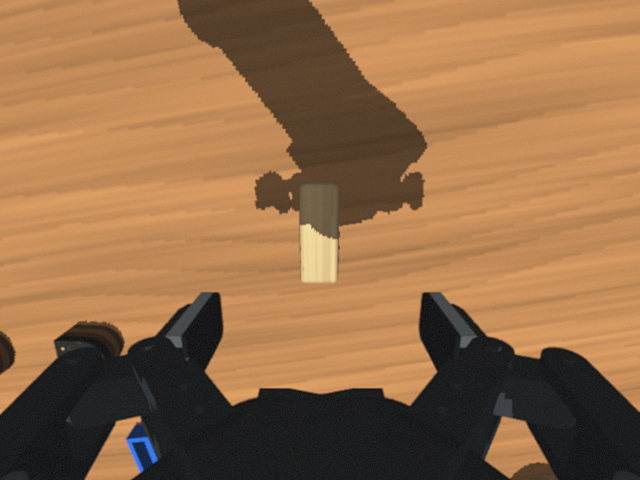

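The wrist view shows the brush centred at (319,233) between the open fingers, agreeing with the top view to 1 mm.

```bash
python3 -m inch '[[[0.7,0,-0.015,0.5,0,0,0],[0.7,0,-0.015,1,0,0,0],[0.7,0,-0.015,1.3,0,0,0],[0.7,0,-0.015,1.46,0,0,0],[0.7,0,-0.015,1.46,0,0,0],[0,0,-0.015,1.46,0,0,0],[0,0,-0.015,1.46,0,0,0],[0,0,-0.015,1.46,0,0,0]]]' 40; python3 -m inch '[[[0,0,0,0,0,0,0],[0,0,0,0,0,0,0],[0,0,0,0,0,0,0],[0,0,0,-0.3,0,0,0],[0,0,0,-0.8,0,0,0],[0,0,0,-0.8,0,0,0],[0,0,0,-0.8,0,0,0]]]'; python3 - <<'E'
from h import *
togo(615,293,90,np.radians(90.4))
E
```

```text
t: 2.4
ee_pos: [360.3, 301.1, 5.6]
tcp_rot: [0.238, 3.131, 0.003]
contact_force: [-0.8, -0.1, 6.9]
gripper_width: 0.367
finger_force: 40.6
t: 3.28
ee_pos: [359.7, 300.2, 84.5]
tcp_rot: [0.238, 3.132, 0.001]
contact_force: [0.1, 0.3, -1.0]
gripper_width: 0.367
finger_force: 40.1
move [-253.5   31.5   -5.4] rot [ 0.     0.    -0.159] t 3.27 j7 0.64
```

Converted, 8 mm is 0.08, -5 mm is -0.05.

```bash
python3 -m inch '[[[0,-0.6,0.08,-0.05,0,0,-0.04],[0,-1.2,0.15,-0.05,0,0,-0.08],[0,-1.8,0.22,-0.05,0,0,-0.12],[0,-2.535,0.315,-0.05,0,0,-0.159],[0,-2.535,0.315,-0.05,0,0,-0.159],[0,-2.535,0.315,-0.05,0,0,-0.159],[0,-2.535,0.315,-0.05,0,0,-0.159]]]'; python3 - <<'E'
from h import *
togo(615,293,11.5,np.radians(90.4))
E
```

```text
t: 4.15
ee_pos: [612.0, 293.5, 87.9]
tcp_rot: [0.014, -3.137, 0.002]
contact_force: [-0.6, 0.4, 0.5]
gripper_width: 0.365
finger_force: 40.0
move [-3.3 -0.4 76.4] rot [-0.001 -0.004  0.002] t 4.15 j7 1.0
```

Converted, 76 mm is 0.76, 60 mm is 0.6.

```bash
python3 -m inch '[[[0,0,0,0.4,0,0,0],[0,0,0,0.6,0,0,0],[0,0,0,0.76,0,0,0],[0,0,0,0.76,0,0,0],[0,0,0,0.76,0,0,0],[0.5,0,0,0.76,0,0,0],[0.5,0,0,0.76,0,0,0],[0.5,0,0,0.76,0,0,0]]]'; python3 -m inch '[[[0.5,0,0,-0.4,0,0,0],[0.5,0,0,-0.9,0,0,0],[0.8,0,0,-1.3,0,0,0],[1,0,0,-1.3,0,0,0]]]'; python3 - <<'E'
from h import *
togo(439.1,169.2,140,np.radians(5))
E
```

```text
t: 5.15
ee_pos: [615.3, 293.2, 13.7]
tcp_rot: [-0.011, 3.141, 0.001]
contact_force: [0.4, -0.7, -0.1]
gripper_width: 0.5
finger_force: 0.0
t: 5.65
ee_pos: [617.7, 294.5, 147.6]
tcp_rot: [-0.011, 3.134, 0.006]
contact_force: [-1.1, 0.1, 0.1]
gripper_width: 0.901
finger_force: 0.0
move [ 179.5 -124.1    5.8] rot [0.009 0.003 1.491] t 5.65 j7 1.01
```

```bash
python3 -m inch '[[[1,0.4,-0.3,0.05,0,0,0.18],[1,0.8,-0.6,0.05,0,0,0.36],[1,1.2,-0.9,0.05,0,0,0.54],[1,1.795,-1.24,0.05,0,0,0.72],[1,1.795,-1.24,0.05,0,0,0.9],[1,1.795,-1.24,0.05,0,0,1.08],[1,1.795,-1.24,0.05,0,0,1.26],[1,1.795,-1.24,0.05,0,0,1.44]]]'; python3 -m inch '[[[1,0,0,0,0,0,0.05],[1,0,0,0,0,0,0.05],[1,0,0,0,0,0,0.05]]]'
cat > look.py <<'E'
import sys;from h import *
x,y,h,name=float(sys.argv[1]),float(sys.argv[2]),float(sys.argv[3]),sys.argv[4]
R=float(sys.argv[5]) if len(sys.argv)>5 else 45
s=sensors.observe();im,d=viewer.grab_frame("wrist");cv2.imwrite(f"pics/{name}.png",im[:,:,::-1])
print(s["ee_pos"].round(1),s["joints"].round(2))
P=cloud("wrist",d,s);m=((P[:,:,2]>h-5)&(P[:,:,2]<h+12)&(d>0)&(np.hypot(P[:,:,1]-y,P[:,:,0]-x)<R)).astype(np.uint8)
m=cv2.morphologyEx(m,cv2.MORPH_OPEN,np.ones((5,5)));cs=max(cv2.findContours(m,cv2.RETR_EXTERNAL,cv2.CHAIN_APPROX_NONE)[0],key=cv2.contourArea)
q=np.float32(onplane("wrist",cs.reshape(-1,2),h,s)[:,:2]);print(cv2.minAreaRect(q),cv2.minEnclosingCircle(q))
l=cv2.HoughLinesP(cv2.drawContours(np.zeros_like(m),[cs],-1,255,1),1,np.pi/180,12,minLineLength=12,maxLineGap=3)
for a in ([] if l is None else l[:,0]):
    w=onplane("wrist",a.reshape(2,2),h,s)[:,:2];v=w[1]-w[0];print("edge",w.round().tolist(),np.hypot(*v).round(),(np.degrees(np.arctan2(v[1],v[0]))%180).round(1))
E
python3 look.py 439 169 30 w2
```

```text
t: 6.65
ee_pos: [435.6, 167.5, 137.6]
tcp_rot: [-2.07, -2.363, 0.003]
contact_force: [-0.4, 0.9, -0.7]
gripper_width: 0.999
finger_force: 0.0
t: 7.02
ee_pos: [436.3, 167.8, 138.1]
tcp_rot: [-2.12, -2.318, 0.001]
contact_force: [-0.4, -0.3, 0.5]
gripper_width: 0.998
finger_force: 0.0
[436.3 167.8 138.1] [-0.72  0.45  0.33  2.26 -0.31  0.47 -0.04]
((442.5015869140625, 169.48605346679688), (27.482486724853516, 34.83108901977539), 6.26646614074707) ((442.85247802734375, 167.18214416503906), 19.81493377685547)
edge [[428.0, 175.0], [432.0, 151.0]] 24.0 98.5
edge [[458.0, 154.0], [456.0, 176.0]] 22.0 96.3
edge [[431.0, 151.0], [453.0, 153.0]] 21.0 5.1
```

View pics/w2.png

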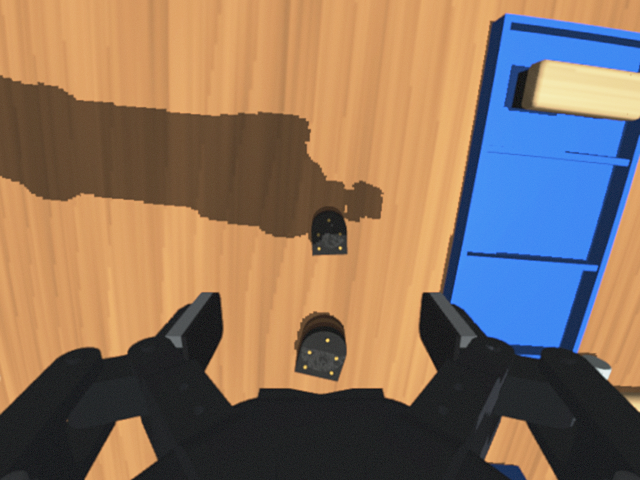

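The wrist view shows the brush in the end compartment and the small heel at (329,230) between the fingers; the middle heel is at (321,345), clear of them.

```bash
python3 - <<'E'
from h import *
togo(441.8,169.4,3,np.radians(5.8))
E
```

```text
move [  1.1   5.6 135.2] rot [-0.    -0.    -0.012] t 7.08 j7 -0.04
```

Converted, 135 mm is 1.35, 120 mm is 1.2.

```bash
python3 -m inch '[[[0.8,0.01,0.053,0.5,0,0,-0.012],[0.8,0.01,0.053,0.9,0,0,-0.012],[0.8,0.01,0.053,1.2,0,0,-0.012],[0.8,0.01,0.053,1.35,0,0,-0.012],[0.8,0.01,0.053,1.35,0,0,-0.012],[0,0.01,0.053,1.35,0,0,-0.012],[0,0.01,0.053,1.35,0,0,-0.012],[0,0.01,0.053,1.35,0,0,-0.012]]]' 40; python3 -m inch '[[[0,0,0,0,0,0,0],[0,0,0,0,0,0,0],[0,0,0,0,0,0,0],[0,0,0,-0.3,0,0,0],[0,0,0,-0.8,0,0,0],[0,0,0,-1.2,0,0,0],[0,0,0,-1.2,0,0,0]]]'; python3 - <<'E'
from h import *
togo(614.5,-129,120,np.radians(-2.2))
E
```

```text
t: 8.07
ee_pos: [442.3, 169.6, 4.4]
tcp_rot: [2.107, 2.329, 0.003]
contact_force: [-1.1, -0.8, 6.2]
gripper_width: 0.322
finger_force: 39.6
t: 8.95
ee_pos: [443.4, 170.3, 126.2]
tcp_rot: [2.105, 2.328, 0.01]
contact_force: [0.4, 0.0, -0.3]
gripper_width: 0.323
finger_force: 39.6
move [-314.9  140.2    6.3] rot [ 0.006 -0.003  0.139] t 8.95 j7 0.01
```

```bash
python3 -m inch '[[[0,-0.5,0.22,0,0,0,0.03],[0,-1,0.45,0,0,0,0.06],[0,-1.6,0.71,0,0,0,0.09],[0,-2.2,0.98,0,0,0,0.12],[0,-3.149,1.4,0,0,0,0.139],[0,-3.149,1.4,0,0,0,0.139],[0,-3.149,1.4,0,0,0,0.139],[0,-3.149,1.4,0,0,0,0.139]]]'; python3 -m inch '[[[0,0,0,0,0,0,0],[0,0,0,0,0,0,0]]]'; python3 - <<'E'
from h import *
togo(614.5,-129,10,np.radians(-2.2))
E
```

```text
t: 9.95
ee_pos: [611.1, -129.1, 122.0]
tcp_rot: [-2.262, -2.176, 0.002]
contact_force: [0.8, 0.6, -0.8]
gripper_width: 0.319
finger_force: 39.6
t: 10.2
ee_pos: [611.9, -128.2, 123.1]
tcp_rot: [-2.261, -2.179, -0.0]
contact_force: [0.9, -0.1, -0.4]
gripper_width: 0.324
finger_force: 39.6
move [ -0.8   2.7 113.1] rot [-0.001 -0.001  0.002] t 10.2 j7 0.41
```

Converted, 113 mm is 1.13, 2 mm is 0.02.

```bash
python3 -m inch '[[[0,0,0.02,0.5,0,0,0],[0,0,0.02,0.9,0,0,0],[0,0,0.02,1.13,0,0,0],[0,0,0.02,1.13,0,0,0],[0,0,0.02,1.13,0,0,0],[0.6,0,0.02,1.13,0,0,0],[0.6,0,0.02,1.13,0,0,0],[0.6,0,0.02,1.13,0,0,0]]]'; python3 -m inch '[[[0.6,0,0,-0.4,0,0,0],[0.7,0,0,-0.9,0,0,0],[1,0,0,-1.3,0,0,0],[1,0,0,-1.3,0,0,0]]]'; python3 - <<'E'
from h import *
togo(438.8,-65.6,140,np.radians(5))
E
```

```text
t: 11.2
ee_pos: [614.6, -130.1, 10.7]
tcp_rot: [2.264, 2.177, 0.0]
contact_force: [-0.4, 0.7, 0.3]
gripper_width: 0.603
finger_force: 0.0
t: 11.7
ee_pos: [616.9, -131.0, 144.0]
tcp_rot: [2.26, 2.173, 0.007]
contact_force: [0.9, 0.3, -0.9]
gripper_width: 1.0
finger_force: 0.0
move [  58.3 -180.5    2.6] rot [ 0.007  0.001 -0.126] t 11.7 j7 0.4
```

```bash
python3 -m inch '[[[1,0.19,-0.6,0.02,0,0,-0.126],[1,0.38,-1.2,0.02,0,0,-0.126],[1,0.58,-1.8,0.02,0,0,-0.126],[1,0.58,-1.8,0.02,0,0,-0.126],[1,0.58,-1.8,0.02,0,0,-0.126],[1,0.58,-1.8,0.02,0,0,-0.126],[1,0.58,-1.8,0.02,0,0,-0.126]]]'; python3 look.py 439 -66 30 w3; python3 - <<'E'
from h import *
togo(438.8,-65.6,3,np.radians(5))
E
```

```text
t: 12.58
ee_pos: [438.3, -65.6, 138.3]
tcp_rot: [2.122, 2.315, 0.001]
contact_force: [0.0, 0.5, 0.5]
gripper_width: 1.001
finger_force: 0.0
[438.3 -65.6 138.3] [-0.2   0.42  0.32  2.31 -0.3   0.44  0.45]
((442.4808654785156, -69.19649505615234), (52.05681228637695, 60.25627136230469), 4.9730143547058105) ((443.0708312988281, -74.12144470214844), 35.51588439941406)
edge [[420.0, -101.0], [457.0, -98.0]] 37.0 4.9
edge [[416.0, -62.0], [417.0, -79.0]] 17.0 93.6
edge [[419.0, -97.0], [418.0, -80.0]] 17.0 93.6
edge [[470.0, -96.0], [468.0, -62.0]] 34.0 94.0
edge [[458.0, -97.0], [471.0, -96.0]] 13.0 4.8
move [-1.000e-01  7.000e-01  1.352e+02] rot [ 0.001  0.    -0.001] t 12.62 j7 0.45
```

View pics/w3.png

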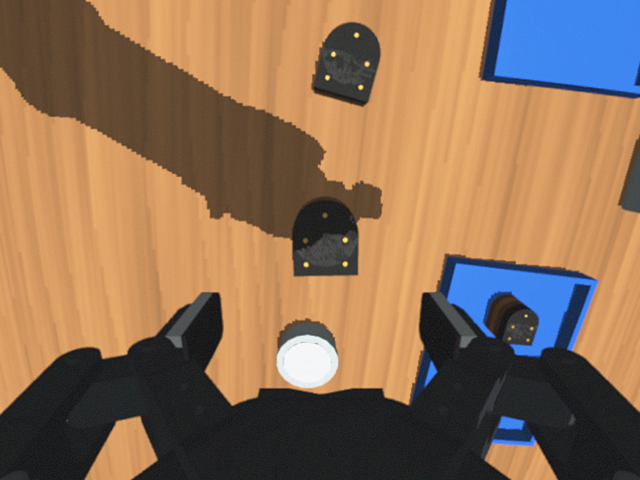

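Wrist view: small heel standing in the short tray at (518,320); big heel at (326,240), about 3.5 mm further in +x than assumed.

Converted, -2.5 mm is -0.025, 135 mm is 1.35.

```bash
python3 -m inch '[[[1,-0.025,0.038,0.5,0,0,0],[1,-0.025,0.038,0.9,0,0,0],[1,-0.025,0.038,1.2,0,0,0],[1,-0.025,0.038,1.35,0,0,0],[1,-0.025,0.038,1.35,0,0,0],[0,-0.025,0.038,1.35,0,0,0],[0,-0.025,0.038,1.35,0,0,0],[0,-0.025,0.038,1.35,0,0,0]]]' 45; python3 -m inch '[[[0,0,0,0,0,0,0],[0,0,0,0,0,0,0],[0,0,0,0,0,0,0],[0,0,0,-0.3,0,0,0],[0,0,0,-0.8,0,0,0],[0,0,0,-1.2,0,0,0],[0,0,0,-1.2,0,0,0]]]'; python3 - <<'E'
from h import *
togo(615.5,113,125,np.radians(0.4))
E
```

```text
t: 13.62
ee_pos: [441.6, -67.3, 4.5]
tcp_rot: [2.121, 2.315, 0.002]
contact_force: [-0.9, 0.5, 6.4]
gripper_width: 0.599
finger_force: 46.7
t: 14.5
ee_pos: [442.6, -67.2, 126.2]
tcp_rot: [2.119, 2.313, 0.007]
contact_force: [0.1, -0.1, -1.4]
gripper_width: 0.598
finger_force: 48.1
move [164.4 188.    2.4] rot [0.007 0.    0.081] t 14.5 j7 0.51
```

```bash
python3 -m inch '[[[0,0.4,0.46,0,0,0,0.02],[0,0.8,0.92,0,0,0,0.04],[0,1.2,1.38,0,0,0,0.06],[0,1.64,1.88,0,0,0,0.081],[0,1.64,1.88,0,0,0,0.081],[0,1.64,1.88,0,0,0,0.081],[0,1.64,1.88,0,0,0,0.081],[0,1.64,1.88,0,0,0,0.081]]]'; python3 - <<'E'
from h import *
togo(615.5,113,10,np.radians(0.4))
E
```

```text
t: 15.5
ee_pos: [612.7, 110.7, 123.2]
tcp_rot: [-2.217, -2.225, 0.002]
contact_force: [-0.2, 0.3, -0.9]
gripper_width: 0.601
finger_force: 48.0
move [  2.4   2.9 113.2] rot [-0.001  0.    -0.003] t 15.5 j7 0.13
```

Converted, 113 mm is 1.13, 90 mm is 0.9.

```bash
python3 -m inch '[[[0,0.02,0.02,0.5,0,0,0],[0,0.02,0.02,0.9,0,0,0],[0,0.02,0.02,1.13,0,0,0],[0,0.02,0.02,1.13,0,0,0],[0,0.02,0.02,1.13,0,0,0],[0.8,0.02,0.02,1.13,0,0,0],[0.8,0.02,0.02,1.13,0,0,0],[0.8,0.02,0.02,1.13,0,0,0]]]'; python3 -m inch '[[[0.8,0,0,-0.4,0,0,0],[0.8,0,0,-0.9,0,0,0],[1,0,0,-1.3,0,0,0],[1,0,0,-1.3,0,0,0]]]'; python3 - <<'E'
from h import *
togo(437,-182.5,140,np.radians(0))
E
```

```text
t: 16.5
ee_pos: [616.1, 114.5, 10.7]
tcp_rot: [2.214, 2.228, 0.001]
contact_force: [0.9, 0.2, 0.3]
gripper_width: 0.797
finger_force: 0.0
t: 17.0
ee_pos: [618.4, 114.7, 144.0]
tcp_rot: [2.212, 2.225, 0.01]
contact_force: [0.7, -0.6, -0.3]
gripper_width: 0.998
finger_force: 0.0
move [-296.1 -183.2    2.2] rot [ 0.007 -0.002  0.006] t 17.0 j7 0.12
```

Converted, -296 mm is -2.96, -250 mm is -2.5.

```bash
python3 -m inch '[[[1,-0.5,-0.31,0.02,0,0,0],[1,-1,-0.62,0.02,0,0,0],[1,-1.5,-0.93,0.02,0,0,0],[1,-2,-1.24,0.02,0,0,0],[1,-2.5,-1.55,0.02,0,0,0],[1,-2.96,-1.83,0.02,0,0,0],[1,-2.96,-1.83,0.02,0,0,0],[1,-2.96,-1.83,0.02,0,0,0]]]'; python3 -m inch '[[[1,0,0,0,0,0,0],[1,0,0,0,0,0,0]]]';python3 look.py 437 -182 24 w4; python3 - <<'E'
from h import *
togo(437,-182.5,1,np.radians(0))
E
```

```text
t: 18.0
ee_pos: [434.4, -182.2, 137.8]
tcp_rot: [-2.214, -2.227, 0.0]
contact_force: [-0.5, 0.2, -0.1]
gripper_width: 1.0
finger_force: 0.0
t: 18.25
ee_pos: [435.4, -181.3, 138.1]
tcp_rot: [-2.211, -2.231, -0.0]
contact_force: [0.1, 0.7, -0.5]
gripper_width: 1.001
finger_force: 0.0
[ 435.4 -181.3  138.1] [ 0.02  0.46  0.37  2.26 -0.35  0.48  0.68]
((436.64129638671875, -185.29550170898438), (54.03468322753906, 55.61963653564453), 0.4621981382369995) ((436.8941650390625, -185.5285186767578), 28.207313537597656)
edge [[410.0, -183.0], [413.0, -171.0]] 12.0 73.6
edge [[441.0, -213.0], [454.0, -208.0]] 13.0 23.6
edge [[410.0, -186.0], [412.0, -199.0]] 13.0 99.9
edge [[426.0, -211.0], [437.0, -213.0]] 12.0 171.8
edge [[419.0, -164.0], [431.0, -158.0]] 13.0 25.6
move [ -1.1   1.7 137.1] rot [-0.    -0.     0.009] t 18.3 j7 0.68
```

View pics/w4.png

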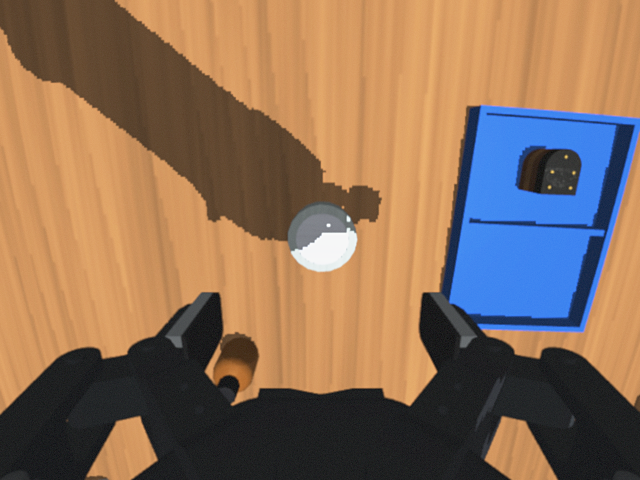

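Wrist view: tin at (322,237), bottle at (235,365), small heel still upright in its compartment. Tin centre ≈ (436.8,-184.5).

```bash
python3 -m inch '[[[1,-0.03,0.015,0.5,0,0,0],[1,-0.03,0.015,0.9,0,0,0],[1,-0.03,0.015,1.2,0,0,0],[1,-0.03,0.015,1.36,0,0,0],[1,-0.03,0.015,1.36,0,0,0],[0,-0.03,0.015,1.36,0,0,0],[0,-0.03,0.015,1.36,0,0,0],[0,-0.03,0.015,1.36,0,0,0]]]' 45; python3 -m inch '[[[0,0,0,0,0,0,0],[0,0,0,0,0,0,0],[0,0,0,0,0,0,0],[0,0,0,-0.3,0,0,0],[0,0,0,-0.8,0,0,0],[0,0,0,-1.2,0,0,0],[0,0,0,-1.2,0,0,0]]]'; python3 - <<'E'
from h import *
togo(615.5,203.3,122,np.radians(0.4))
E
```

```text
t: 19.3
ee_pos: [436.8, -185.6, 3.5]
tcp_rot: [2.213, 2.228, 0.002]
contact_force: [0.6, -0.2, 5.2]
gripper_width: 0.634
finger_force: 46.5
t: 20.18
ee_pos: [438.1, -186.2, 125.2]
tcp_rot: [2.21, 2.224, 0.005]
contact_force: [0.2, 0.1, -1.8]
gripper_width: 0.633
finger_force: 48.2
move [388.3 180.    3.6] rot [ 0.007  0.002 -0.   ] t 20.18 j7 0.73
```

Converted, 388 mm is 3.88, 325 mm is 3.25.

```bash
python3 -m inch '[[[0,0.5,0.23,0,0,0,0],[0,1.05,0.49,0,0,0,0],[0,1.6,0.74,0,0,0,0],[0,2.15,1,0,0,0,0],[0,2.7,1.25,0,0,0,0],[0,3.25,1.51,0,0,0,0],[0,3.88,1.8,0,0,0,0],[0,3.88,1.8,0,0,0,0]]]'; python3 -m inch '[[[0,0,0,0,0,0,0],[0,0,0,0,0,0,0],[0,0,0,0,0,0,0]]]'; python3 - <<'E'
from h import *
togo(615.5,203.3,10,np.radians(0.4))
E
```

```text
t: 21.18
ee_pos: [614.2, 211.5, 120.5]
tcp_rot: [-2.202, -2.237, -0.004]
contact_force: [-0.2, -0.5, -1.5]
gripper_width: 0.633
finger_force: 48.2
t: 21.55
ee_pos: [613.3, 201.1, 122.3]
tcp_rot: [2.218, 2.225, -0.002]
contact_force: [-1.1, -0.2, -0.6]
gripper_width: 0.636
finger_force: 48.2
move [  2.3   2.3 112.3] rot [-0.001  0.001 -0.004] t 21.55 j7 0.04
```

```bash
python3 -m inch '[[[0,0.02,0.02,0.5,0,0,0],[0,0.02,0.02,0.9,0,0,0],[0,0.02,0.02,1.13,0,0,0],[0,0.02,0.02,1.13,0,0,0],[0,0.02,0.02,1.13,0,0,0],[0.85,0.02,0.02,1.13,0,0,0],[0.85,0.02,0.02,1.13,0,0,0],[0.85,0.02,0.02,1.13,0,0,0]]]'; python3 -m inch '[[[0.85,0,0,-0.4,0,0,0],[0.85,0,0,-0.9,0,0,0],[1,0,0,-1.5,0,0,0],[1,0,0,-1.5,0,0,0]]]'; python3 - <<'E'
from h import *
togo(360,-302,155,np.radians(0))
E
```

```text
t: 22.55
ee_pos: [616.1, 205.6, 9.8]
tcp_rot: [2.214, 2.228, 0.001]
contact_force: [0.1, 0.3, -0.3]
gripper_width: 0.849
finger_force: 0.0
t: 23.05
ee_pos: [619.7, 205.9, 164.8]
tcp_rot: [2.212, 2.224, 0.015]
contact_force: [0.1, 0.2, 0.3]
gripper_width: 1.0
finger_force: 0.0
move [-506.4 -262.7    5.4] rot [ 0.01  -0.003  0.006] t 23.05 j7 0.01
```

```bash
python3 -m inch '[[[1,-0.53,-0.27,0.05,0,0,0],[1,-1.07,-0.55,0.05,0,0,0],[1,-1.6,-0.83,0.05,0,0,0],[1,-2.14,-1.11,0.05,0,0,0],[1,-2.67,-1.38,0.05,0,0,0],[1,-3.2,-1.66,0.05,0,0,0],[1,-3.74,-1.94,0.05,0,0,0],[1,-4.27,-2.21,0.05,0,0,0]]]'; python3 -m inch '[[[1,-0.55,-0.28,0,0,0,0],[1,-0.79,-0.41,0,0,0,0],[1,-0.79,-0.41,0,0,0,0],[1,-0.79,-0.41,0,0,0,0],[1,-0.79,-0.41,0,0,0,0]]]';python3 look.py 360 -302 60 w5; python3 - <<'E'
from h import *
togo(360,-302,2,np.radians(0))
E
```

```text
t: 24.05
ee_pos: [395.9, -224.1, 153.8]
tcp_rot: [-2.214, -2.228, 0.001]
contact_force: [-0.1, -1.1, 0.0]
gripper_width: 1.0
finger_force: 0.0
t: 24.68
ee_pos: [357.6, -300.5, 154.0]
tcp_rot: [-2.211, -2.231, -0.001]
contact_force: [0.4, -0.4, -0.2]
gripper_width: 0.999
finger_force: 0.0
[ 357.6 -300.5  154. ] [ 0.26  0.43  0.44  2.26 -0.37  0.52  1.  ]
((359.4818115234375, -306.3941345214844), (17.177350997924805, 18.670015335083008), 0.4780890643596649) ((359.3514099121094, -306.3213195800781), 9.805415153503418)
move [ -1.5   2.4 152. ] rot [-0.    -0.001  0.009] t 24.73 j7 1.0
```

View pics/w5.png

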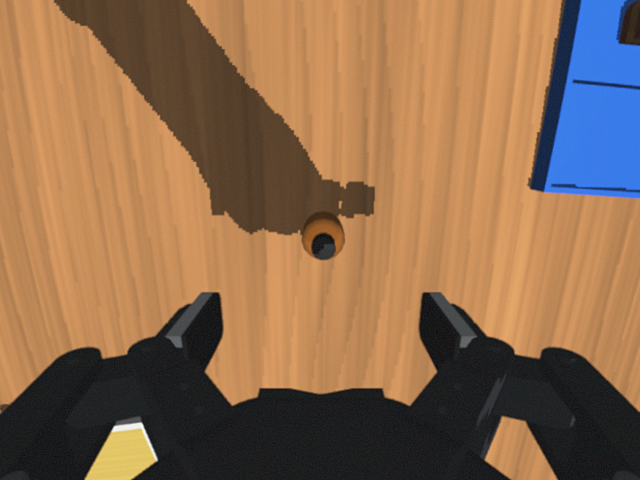

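Wrist view: bottle standing at (323,238), centred between the fingers.

```bash
python3 -m inch '[[[1,-0.037,0.015,0.5,0,0,0],[1,-0.037,0.015,0.9,0,0,0],[1,-0.037,0.015,1.3,0,0,0],[1,-0.037,0.015,1.52,0,0,0],[1,-0.037,0.015,1.52,0,0,0],[0,-0.037,0.015,1.52,0,0,0],[0,-0.037,0.015,1.52,0,0,0],[0,-0.037,0.015,1.52,0,0,0]]]' 35; python3 -m inch '[[[0,0,0,0,0,0,0],[0,0,0,0,0,0,0],[0,0,0,0,0,0,0],[0,0,0,-0.3,0,0,0],[0,0,0,-0.8,0,0,0],[0,0,0,-1.2,0,0,0],[0,0,0,-1.2,0,0,0]]]'; python3 - <<'E'
from h import *
togo(611.2,-219,122,np.radians(-2.2))
E
```

```text
t: 25.72
ee_pos: [359.0, -306.1, 3.4]
tcp_rot: [2.213, 2.227, 0.0]
contact_force: [-1.1, 1.3, 9.7]
gripper_width: 0.409
finger_force: 34.0
t: 26.6
ee_pos: [359.9, -306.8, 125.1]
tcp_rot: [2.21, 2.224, 0.002]
contact_force: [0.2, 0.2, -1.7]
gripper_width: 0.406
finger_force: 35.7
move [ 86.2 251.8   4.1] rot [0.006 0.004 0.045] t 26.6 j7 1.08
```

Converted, 252 mm is 2.52, 200 mm is 2.

```bash
python3 -m inch '[[[0,0.15,0.45,0,0,0,0.01],[0,0.32,0.95,0,0,0,0.02],[0,0.5,1.45,0,0,0,0.03],[0,0.68,2,0,0,0,0.04],[0,0.86,2.52,0,0,0,0.045],[0,0.86,2.52,0,0,0,0.045],[0,0.86,2.52,0,0,0,0.045],[0,0.86,2.52,0,0,0,0.045]]]'; python3 - <<'E'
from h import *
togo(611.2,-219,10,np.radians(-2.2))
im,d=viewer.grab_frame("scene");cv2.imwrite("pics/s6.png",im[:,:,::-1])
E
```

```text
t: 27.6
ee_pos: [607.6, -219.3, 121.7]
tcp_rot: [-2.266, -2.174, 0.002]
contact_force: [-0.1, -0.1, -1.0]
gripper_width: 0.411
finger_force: 35.6
move [  0.4   3.9 111.7] rot [-0.002 -0.    -0.003] t 27.6 j7 0.68
```

View pics/s6.png

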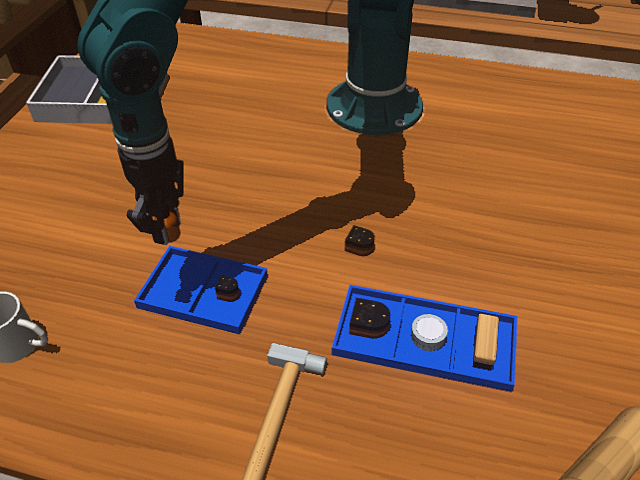

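The scene view shows big heel (369,317), tin (429,330) and brush (486,340) each in a compartment, small heel at (228,288), the middle heel untouched at (360,240), and the bottle in the gripper at (172,222).

```bash
python3 -m inch '[[[0,0,0.03,0.5,0,0,0],[0,0,0.03,0.9,0,0,0],[0,0,0.03,1.05,0,0,0],[0,0,0.03,1.135,0,0,0],[0,0,0.03,1.135,0,0,0],[0,0,0.03,1.135,0,0,0],[0.7,0,0.03,1.135,0,0,0],[0.7,0,0.03,1.135,0,0,0]]]'; python3 -m inch '[[[0.75,0,0,0,0,0,0],[0.75,0,0,-0.2,0,0,0],[0.75,0,0,-0.6,0,0,0],[0.8,0,0,-1.1,0,0,0],[1,-0.5,-0.3,-1.5,0,0,0],[1,-1,-1,-1.5,0,0,0],[1,-1,-1.5,-1.5,0,0,0],[1,-1,-1.5,-1.5,0,0,0]]]'; python3 - <<'E'
from h import *
for n in("scene","top"):
    im,d=viewer.grab_frame(n);cv2.imwrite(f"pics/{n}7.png",im[:,:,::-1])
P=cloud("top",d)
for n,(x,y) in dict(brush=(615,293),tin=(616,205),big=(616,114),small=(615,-130),bottle=(611,-219),mid=(444,61)).items():
    m=(np.abs(P[:,:,0]-x)<50)&(np.abs(P[:,:,1]-y)<40)&(d>0)&(P[:,:,2]>24)&(P[:,:,2]<90);q=P[m]
    print(n,q.mean(0).round(1),np.percentile(q[:,2],[50,95]).round(1))
E
```

```text
t: 28.65
ee_pos: [613.4, -218.5, 9.5]
tcp_rot: [2.263, 2.177, 0.001]
contact_force: [-0.3, 0.1, 0.2]
gripper_width: 0.702
finger_force: 0.0
t: 29.65
ee_pos: [453.4, -314.2, 160.3]
tcp_rot: [-2.272, -2.168, 0.001]
contact_force: [0.8, 0.1, 0.2]
gripper_width: 1.001
finger_force: 0.0
brush [612.7 292.6  38.1] [38.7 42.1]
tin [615.6 206.8  29.5] [29.6 32.7]
big [614.4 112.   34.9] [35.1 38.5]
small [ 612.9 -126.7   34.2] [34.6 37.7]
bottle [ 608.4 -213.7   48.9] [46.1 68.2]
mid [446.9  62.   30.2] [30.1 33.5]
```

View pics/scene7.png

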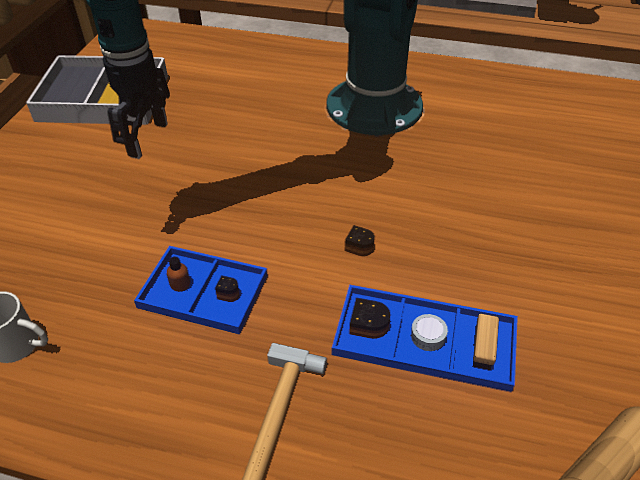

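View pics/top7.png

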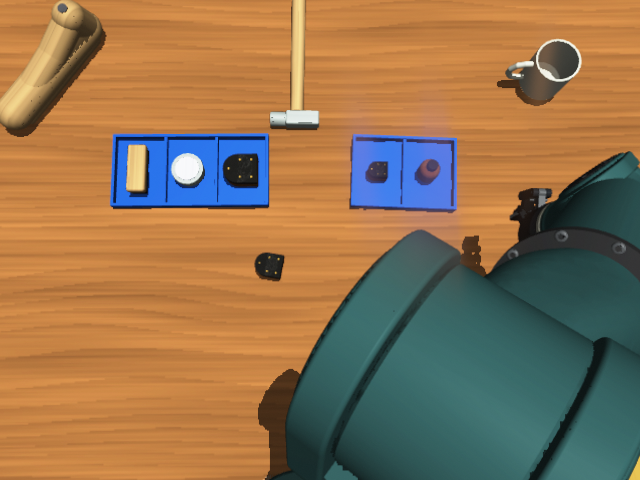

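Both views show all five things upright in separate compartments (heights 5 mm above their own, as expected), the middle heel at (269,266) unmoved, and the arm clear.

```bash
python3 -c "
from station import ticket;print(ticket.hand_in())"
```

```text
the job is handed in; nothing more can be done
None
```

Both kits are packed and the job is handed in: the last pictures showed all five things upright, one per compartment in the right trays, and the middle heel block unmoved; the hand-in returned no verdict.

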